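# Change the touch mixer insert and hold the flask pressed in its sprung cradle

## Robot

A 6-joint arm with a two-finger parallel gripper is mounted at the origin on a cart in front of the work surface, level with it; the furniture and walls round the work are solid. World frame = base frame: x ahead of the robot, y to its left, z up, the work surface at z = 0. Lengths are in mm, angles in rad, forces in N, time in s.
With the tool pointing down it reaches from about 275 to 825 mm from the base axis. Payload 4.9 kg.
Tool frame: the origin (TCP) lies at the very end of the fingers, on their centre line; the grasp point (between the pads) lies 19 mm behind it; z points along the fingers, y is the line along which they close (so a half turn about z gives the same grasp; the last joint's range is limited). The gripper opens to 85 mm and grips with 20 to 120 N. Pads are 22 mm wide; open, the fingers measure 114 mm over their backs; the gripper's body (76 mm by 85 mm) begins 54 mm behind the grasp point. The pads swing forward as they close: fully open they stand 13 mm farther back than shut.
Start: joints at [-1.427, 0.326, -0.193, 1.052, 0, 1.437], TCP at [150.844, -528.928, 199.481] pointing down, gripper open.
Joint ranges: [-2.65, 2.65], [-0.97, 1.79], [-1.3, 1.35], [-1.93, 2.1], [-1.47, 1.37], [-3.14, 3.14]. Speed limits (rad/s): [2.57, 2.57, 3.14, 3.14, 3.14, 3.14].

## Interface

Orientations are given as [roll, pitch, yaw] about the fixed x, y, z axes, in that order (R = Rz(yaw) Ry(pitch) Rx(roll)).
In Python, from bench import bot, solve_ik, imaging gives the robot as it stands. Calls block until the motion is done:
- bot.move_ptp(position, orientation): joint-space move of the TCP to a pose.
- bot.movel(position, rot=None, max_speed=150, threshold=None): straight line of the TCP; rot=None keeps the orientation; max_speed is the mean speed in mm/s. With threshold (N) it stops when the force on the tool has changed by that much, and returns True; else False.
- bot.move_j(angles): joint-space move.
- bot.grip(opening, effort=None): opening from 0.0 (shut) to 1.0 (fully open); effort is the grip in N (None keeps the last); returns when the fingers have stopped.
- bot.dwell(seconds).
- solve_ik(position, orientation): joint angles nearest the present ones, or None.
- bot.get_state(): the state.
- imaging.capture(name): name is "side" or "top" or "wrist"; returns the picture (420x560x3 uint8, blue, green, red); there is no depth.
- imaging.camera_model(name): a dict with "K" (3x3 intrinsics, pixels), "position" and "rotation" of the camera in the world. Camera axes: x right, y up, looking along -z (the intrinsics and any distortion apply to the point x, -y, -z); pixel columns grow to the right and rows downward; lengths in mm; the calibration is good to about 2 mm. A picture is of the moment at which its call begins: read the wrist's pose just before it. camera_model takes no time and is no camera call; for the wrist camera it gives the pose at the moment of the call.
A pose or a line that the arm cannot do raises bot.IKError and nothing moves.
- bot.sign_off(): hands the job in; it is judged then, once.
The state is a dict: "t": time; "qpos": joint angles; "joint_velocities": joint speeds; "effort": joint torques, N m; "tcp_pos": TCP position; "orientation": TCP orientation; "contact_force": force on the tool from outside, world axes, zero at the start; "wrist_torque": the same for the moment, N m; "opening": opening from 0.0 (shut) to 1.0 (fully open); "gripper_force": force on a finger pad.
Only numpy, scipy, OpenCV 4.12 (cv2) and the standard library are available. Lean on these libraries where they do the work, as an engineer would, in place of code of your own. Each camera call takes 0.05 s, during which the arm holds its last target. There are 200 camera calls.

## Task

The touch mixer still has the narrow-bore insert from the last run in its sprung cradle: put that insert away on the free slim post of the insert rack, beside its twin, and fit the wide-bore insert from the rack down into the cradle instead. Then take the larger amber round flask, seat it upright in the fitted insert, press it gently down until the cradle is at the bottom of its spring travel, and finish while still holding the flask pressed down there; leave the smaller flask and the timer alone.

Things in the scene. Friction and masses are not known exactly. Their poses are not given: they have to be found in the camera images.
- mixer: Touch mixer, fixed to the bench: white case 134 x 126 mm, 58 mm high, black front panel with knob and switch on its -x side. Origin under its centre at bench level; the cradle's axis rises vertically through the origin, z up.
- cradle_seat (a point): Centre of the flat floor of the cradle, the aluminium cup on top of the mixer; moves down with the cradle (78 mm above the bench when the cradle is up). The cup is 62 mm inside, 12 mm deep above this floor, 70 mm outside, with a 4 mm wall.
- cradle (a joint): How far the cradle is pressed down, m: 0 up (start), 0.010 at the bottom stop. A spring with preload holds it up: pushing with about 2 N begins to move it and about 10 N brings it to the bottom (0.8 N per mm); it springs back when released.
- insert_small: Blue plastic ring insert, 56 mm outside, 26 mm high, narrow bore 30 mm; starts in the cradle, with its top 14 mm standing out above the cup's rim. Origin at the centre of its underside, z up.
- insert_spare: A second narrow-bore insert, the same as insert_small (56 mm outside, 26 mm high, bore 30 mm); starts and stays on the far slim post of the rack. Origin at the centre of its underside.
- insert_large: Blue plastic ring insert that looks alike (56 mm outside, 26 mm high) but with a wide bore of 42 mm, for the larger flask; starts on the near thick post of the rack. Origin at the centre of its underside.
- rack: Insert rack, fixed: aluminium plate 136 (x) x 176 mm (y), top 12 mm above the bench, with four white posts 22 mm high: two slim ones (24 mm across) at its y = +54 mm, two thick ones (36 mm) at its y = -54 mm, each row at x = -33 and +33 mm. An insert rests on the plate with a post in its bore. Origin under the plate's centre at bench level, z up.
- slim_near (a point): Foot of the free slim post (rack x = -33, y = +54 mm), on the plate's top: where insert_small's origin belongs.
- slim_far (a point): Foot of the other slim post (rack x = +33, y = +54 mm), taken by insert_spare.
- flask_large: Larger amber round-bottom flask, about 70 g: ball 51 mm, straight neck 20 mm across from 50 to 91 mm above the origin, then rim and fixed white stopper 24 mm across, up to 109 mm. Origin at the ball's lowest point, z along the neck; starts upright on a cork ring, origin 19.5 mm above the bench; seated in insert_large, 15 mm above the insert's underside. Never press it with more than 60 N.
- flask_small: The smaller amber flask (ball 41 mm, neck 17 mm, 92 mm high) on its own cork ring; not to be used. Origin at the lowest point of the ball.
- cork_large: Cork ring under the larger flask, 76 mm outside, 38 mm bore, 28 mm high, fixed to the bench. Origin at the centre of its underside.
- cork_small: Cork ring under the smaller flask, 66 mm outside, 24 mm high, fixed to the bench. Origin at the centre of its underside.
- covered_microscope: Microscope under a clear dust cover, fixed, never moves: fills x 0.50 to 1.0, y -0.46 to 0.10 at bench level and x 0.55 to 0.84, y -0.26 to 0.03 at its top, 0.35 m high; carry things round in front of it or over it.
- timer: Round magenta bench timer, 62 mm across, 22 mm high, loose; leave alone.
There are look-alikes about, which are no part of the job. What is shaped like the flask_large but purple is not meant.

How it is judged (in metres and radians):
On the way, in this order (a step that is already met when the one before it is completed fails the run):
1. the wide-bore insert sits on the floor of the cradle, the cradle up (horizontal distance between insert_large and cradle_seat below 0.004 m and z of insert_large in the frame of cradle_seat below 0.003 m and angle between insert_large's own z axis and vertical below 0.08 rad and value of joint cradle below 0.003 m), for 0.2 s.
2. the larger flask sits in the fitted insert and holds the cradle down (horizontal distance between flask_large and cradle_seat below 0.006 m and contact force between flask_large and insert_large above 5 N and value of joint cradle above 0.0075 m), for 0.3 s.
At the end, for the whole second after the job is handed in: Fingers hold the larger flask (over 2 N), upright within 0.14 rad and seated in the centred wide insert, so that it presses the cradle (over 5 N) down more than 7.5 of 10 mm; the narrow insert, released, and its twin rest on the slim posts, within 6 mm of their axes and 3 mm of the plate (all of step 2 and horizontal distance between insert_large and cradle_seat below 0.004 m and z of insert_large in the frame of cradle_seat below 0.003 m and z of flask_large in the frame of cradle_seat between 0.011 and 0.018 m and angle between flask_large's own z axis and vertical below 0.14 rad and contact force between the fingers and flask_large above 2 N and horizontal distance between insert_small and slim_near below 0.006 m and z of insert_small in the frame of slim_near below 0.003 m and angle between insert_small's own z axis and vertical below 0.08 rad and contact force between the fingers and insert_small below 0.1 N and horizontal distance between insert_spare and slim_far below 0.006 m and z of insert_spare in the frame of slim_far below 0.003 m); the arm keeps its last pose, push and grip.
It fails at once if the flask is forced into the insert with more than 60 N (contact force between flask_large and insert_large above 60 N).
It fails at once if the smaller flask is moved or tipped (distance of flask_small from where it was at the start of the episode above 0.025 m or angle between flask_small's own z axis and vertical above 0.4 rad).
It fails at once if the timer is disturbed (distance of timer from where it was at the start of the episode above 0.025 m).
It also fails if it takes over 70 s, if anything falls off the work surface, if the arm or the gripper's body presses on something with over 40 N, if the wrist force passes 120 N, or if a joint passes its speed limit or range.

## Working session

There is one attempt and no reset: what is moved stays moved. The work goes in short steps, each a Python script; the robot and the scene stay as the last script left them, time stands still between calls to the robot, and variables do not carry over. Pictures are saved under pics/ and viewed, at most 10 in all, crops included, and the job is handed in when it is done.

```bash
ls; mkdir -p pics
cat > h.py <<'E'
import numpy as np, cv2
from bench import bot, solve_ik, imaging
def ray(m,uv):
    K=np.array(m["K"],float);d=np.linalg.inv(K)@[uv[0],uv[1],1.];R=np.array(m["rotation"],float)
    return np.array(m["position"],float),R@np.array([d[0],-d[1],-d[2]])
def onz(m,uv,z):
    p,d=ray(m,uv);return p+d*(z-p[2])/d[2]
def proj(m,P):
    c=np.array(m["rotation"]).T@(np.array(P,float)-np.array(m["position"]));q=np.array(m["K"])@[c[0],-c[1],-c[2]]
    return q[:2]/q[2]
E
python3 - <<'E'
from h import *
for n in("top","side"):
    m=imaging.camera_model(n);print({k:(np.round(v,3).tolist() if not isinstance(v,str) else v) for k,v in m.items()})
    cv2.imwrite(f"pics/{n}0.png",imaging.capture(n))
print(bot.get_state())
E
```

```text
pics
{'K': [[432.71, 0.0, 283.729], [0.0, 432.71, 201.911], [0.0, 0.0, 1.0]], 'position': [389.96, -29.143, 1291.855], 'rotation': [0.154, 0.016, -1.599]}
{'K': [[450.371, 0.0, 282.871], [0.0, 450.371, 208.277], [0.0, 0.0, 1.0]], 'position': [194.749, 806.729, 794.289], 'rotation': [0.912, 0.021, -2.687]}
{'t': 0.1, 'qpos': array([-1.42718925e+00,  3.26894586e-01, -1.93485790e-01,  1.05201865e+00,
        2.03782482e-05,  1.43661325e+00]), 'joint_velocities': array([-0.00148421, -0.00129121,  0.00249095, -0.00223137,  0.00167787,
       -0.00041683]), 'effort': array([ 5.30971956e-04, -4.44238901e+01,  2.63037443e+01,  7.87782337e-03,
       -1.83335674e-04,  5.12913573e-06]), 'tcp_pos': array([ 150.76983692, -528.32719509,  198.76595132]), 'orientation': array([-3.14000709e+00, -2.34604914e-04,  2.77789955e-01]), 'contact_force': array([0.24042814, 1.01728126, 0.22628458]), 'wrist_torque': array([ 0.02087413,  0.03296201, -0.03709068]), 'gripper_force': 0.0, 'opening': 0.9986017613428742}
```

```bash
cat >> h.py <<'E'
from scipy.spatial.transform import Rotation as Ro
_cm=imaging.camera_model
def cam(n):
    m=dict(_cm(n));r=np.array(m["rotation"],float)
    m["rotation"]=Ro.from_euler("xyz",r).as_matrix() if r.shape==(3,) else r
    return m
E
python3 - <<'E'
from h import *
print(cam("top"),imaging.camera_model("wrist"))
E
```

```text
{'K': array([[432.70994569,   0.        , 283.72883729],
       [  0.        , 432.70994569, 201.91132509],
       [  0.        ,   0.        ,   1.        ]]), 'position': array([ 389.95989229,  -29.14290685, 1291.85502684]), 'rotation': array([[-0.02830796,  0.98764406, -0.15413591],
       [-0.99946523, -0.03049054, -0.01181407],
       [-0.01636779,  0.15371905,  0.98797902]])} {'K': array([[323.34752111,   0.        , 278.25795636],
       [  0.        , 323.34752111, 211.01124186],
       [  0.        ,   0.        ,   1.        ]]), 'position': array([ 227.7836138 , -505.72325004,  374.09332275]), 'rotation': array([-0.32164675,  0.00130464, -1.29264058])}
```

View pics/top0.png

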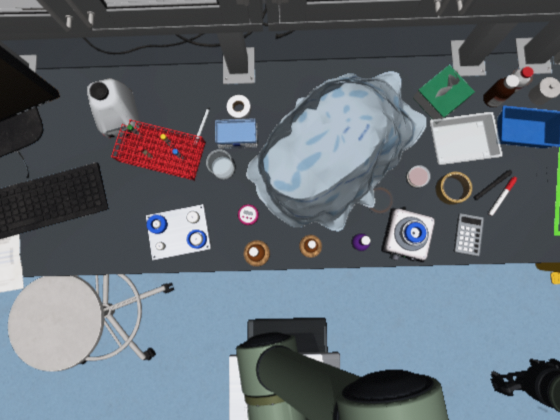

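View pics/side0.png

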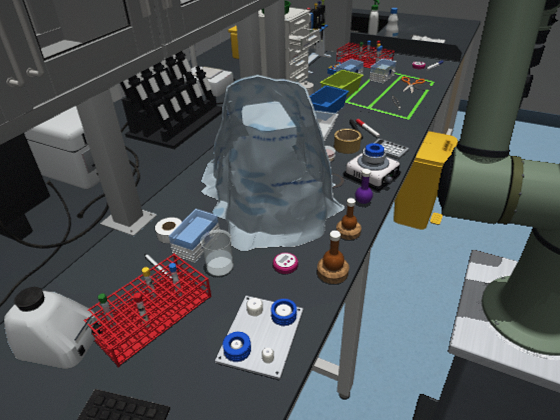

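The top view shows these, with the look-alikes for each:
- **Inserts:** the one in the cradle is at (414,232), which is `insert_small`. On the rack, the far-left one at (157,224) is the spare and the near-right one at (197,239) is `insert_large`. The free slim post is at (160,246).
- **Flasks:** amber at (257,253) on the bigger cork ring, amber at (311,246) which is the smaller one, and purple at (362,241) which is not meant.
- **Timer:** (248,214).

Next I'll measure roughly and make a close crop to check the choices.

```bash
cat >> h.py <<'E'
def blobs(img,lo,hi,amin=20):
    k=cv2.inRange(cv2.cvtColor(img,cv2.COLOR_BGR2HSV),np.array(lo),np.array(hi))
    out=[]
    for c in cv2.findContours(k,cv2.RETR_EXTERNAL,cv2.CHAIN_APPROX_NONE)[0]:
        if cv2.contourArea(c)>amin: out.append((cv2.minEnclosingCircle(c),cv2.contourArea(c),c))
    return out
BLUE=((108,150,60),(128,255,255))
E
python3 - <<'E'
from h import *
im=cv2.imread("pics/top0.png");m=cam("top")
for (c,r),a,_ in blobs(im,*BLUE):
    if c[1]>200: print(np.round(c,1),round(r,1),a,[np.round(onz(m,c,z)[:2],0) for z in(30,96)])
for uv,z in(((160,246),34),((193,216),34),((257,253),28),((252,252),128),((311,246),24),((313,244),106),((362,241),50),((248,214),22),((411,234),58)):
    print(uv,np.round(onz(m,uv,z)))
a=cv2.resize(im[200:270,140:330],None,fx=4,fy=4,interpolation=3);b=cv2.resize(im[200:270,330:520],None,fx=4,fy=4,interpolation=3)
cv2.imwrite("pics/crop.png",np.vstack([a,b]))
E
```

```text
[196.2 238.9] 9.3 242.0 [array([485., 245.]), array([480., 230.])]
[415.  232.5] 10.3 295.5 [array([ 485., -393.]), array([ 480., -374.])]
[156.2 224.2] 9.9 255.5 [array([532., 363.]), array([525., 343.])]
(160, 246) [468. 349.  34.]
(193, 216) [553. 254.  34.]
(257, 253) [439.  68.  28.]
(252, 252) [438.  74. 128.]
(311, 246) [455. -90.  24.]
(313, 244) [456. -92. 106.]
(362, 241) [ 464. -235.   50.]
(248, 214) [555.  93.  22.]
(411, 234) [ 479. -373.   58.]
```

View pics/crop.png

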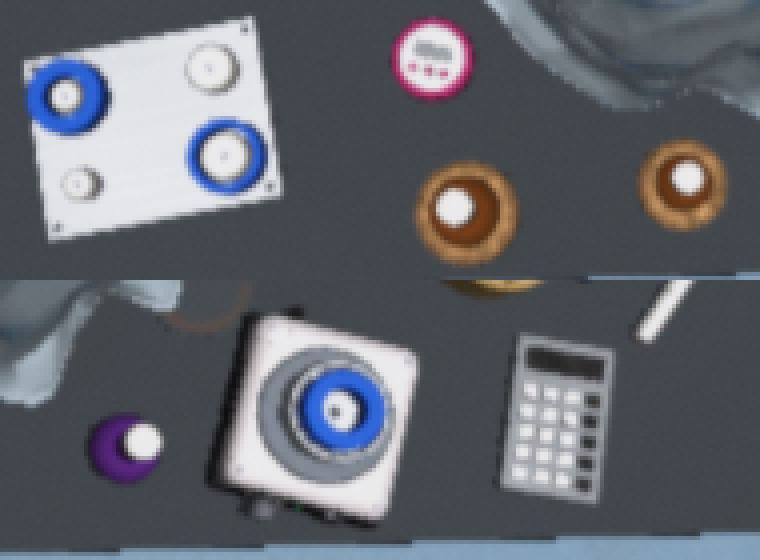

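The crop confirms the choices: thick post with the wide blue ring at (228,156), slim free post at (82,184), larger amber flask at (466,210). The measured spacings of 127 mm and 66 mm match the rack. I'll move above the mixer and take a wrist view.

```bash
cat >> h.py <<'E'
from scipy.optimize import least_squares
YAW=-2.97
def ori(y=YAW): return [np.pi,0,y]
def ringfit(m,c,z,r):
    P=np.array([onz(m,p,z)[:2] for p in c.reshape(-1,2)]);f=np.array(m["position"])[:2]
    c0=P.mean(0)
    for _ in range(3):
        s=P[(P-c0)@(c0-f)>-0.2*r*np.linalg.norm(c0-f)]
        c0=least_squares(lambda x:np.hypot(*(s-x).T)-r,c0,loss="soft_l1").x
    res=np.hypot(*(s-c0).T)
    return c0,res.mean(),res.std()
def look(name,save=None):
    m=cam(name);im=imaging.capture(name)
    if save: cv2.imwrite(f"pics/{save}.png",im)
    return m,im
def st(): 
    s=bot.get_state();print("t",round(s["t"],2),"tcp",np.round(s["tcp_pos"],1),"F",np.round(s["contact_force"],1),"op",round(s["opening"],3),"gf",round(s["gripper_force"],1))
    return s
def go(x,y,z,yaw=YAW): bot.move_ptp([x,y,z],ori(yaw))
E
python3 - <<'E'
from h import *
go(440,-374,220)
st()
m,im=look("wrist","w1")
print(np.round(m["position"]))
for (c,r),a,k in blobs(im,*BLUE,200): print(c,r,a,ringfit(m,k,104,28))
E
```

```text
t 2.19 tcp [ 439.8 -374.3  219.9] F [-0.2  0.6  0.3] op 0.998 gf 0.0
[ 358. -388.  395.]
(272.5, 232.5) 28.504484176635742 2235.5 (array([ 478.50720983, -372.62894705]), np.float64(27.46455308835211), np.float64(0.8090397684729268))
```

View pics/w1.png

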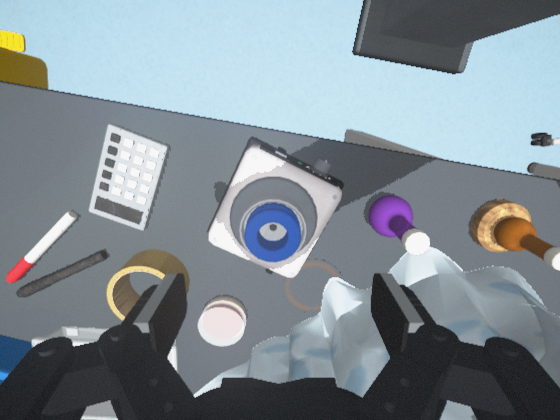

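The wrist view shows the blue ring in the cradle at (272,232). The fitted radius is 27.5 mm against the true 28, and the cover is clear of the fingers. I'll probe down to the rim and grip.

Run:
```python
from h import *
x,y=478.5,-372.8
bot.grip(0.80,40)
bot.movel([x,y,140],max_speed=200)
bot.movel([x,y,102],max_speed=80); s=st()
print(bot.movel([x,y,82],max_speed=15,threshold=3)); s=st()
z=s["tcp_pos"][2]
bot.movel([x,y,z+2],max_speed=30); st()
bot.grip(0.0,40); s=st()
look("wrist","w2")
```

```text
t 3.77 tcp [ 478.6 -373.   102.3] F [ 0.2  0.2 -0.4] op 0.8 gf 0.0
False
t 5.26 tcp [ 478.6 -372.9   82.1] F [-0.1  0.2 -0.4] op 0.805 gf 0.0
t 5.51 tcp [ 478.7 -373.    84.5] F [ 0.3 -0.2  0.4] op 0.802 gf 0.0
t 6.16 tcp [ 478.5 -372.8   84.1] F [-0.2  0.4 -0.2] op 0.001 gf 0.0
```

View pics/w2.png

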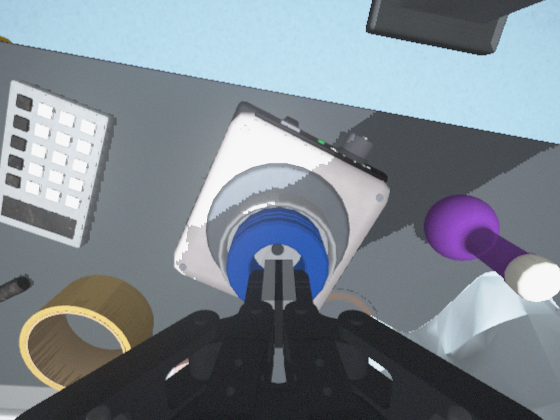

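The fingers closed fully without gripping. The tip appears at (278,262), over the far part of the bore at (278,250). I'll project the TCP into the image to see where the fingertips really are.

Run:
```python
from h import *
m=cam("wrist");im=cv2.imread("pics/w2.png")
print(np.round(m["position"]),m["rotation"][:,2])
T=[478.5,-372.8]
for z in (60,84,104,124):print(z,proj(m,T+[z]))
for (c,r),a,k in blobs(im,*BLUE,200): print(c,r,a,cv2.boundingRect(k))
# insert top ring predicted extents at z=104, base
for P in ((450,-372.8,104),(506,-372.8,104),(478,-344.8,104),(478,-400.8,104),(450,-372.8,90)):print(P,proj(m,P))
c=cv2.resize(im[180:330,190:370],None,fx=4,fy=4,interpolation=3);cv2.imwrite("pics/w2c.png",c)
```

```text
[ 397. -386.  259.] [-0.31339409 -0.05430449  0.94806918]
60 [277.1081827  233.80724311]
84 [276.96729756 249.30806317]
104 [276.82170393 265.32693254]
124 [276.64043723 285.27071545]
(276.88818359375, 261.2348937988281) 52.122589111328125 3902.0 (227, 212, 101, 89)
(450, -372.8, 104) [286.31170313 216.03961807]
(506, -372.8, 104) [268.54596938 308.30783513]
(478, -344.8, 104) [327.93422738 272.43131714]
(478, -400.8, 104) [225.1247394 256.4405181]
(450, -372.8, 90) [285.71465269 207.57941835]
```

View pics/w2c.png

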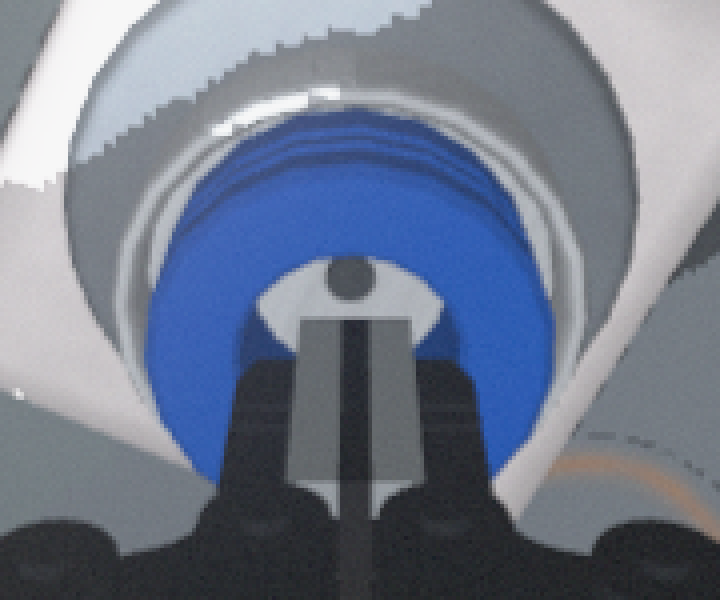

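The crop shows the shut fingertips at (350,320) overlapping the ring without touching it. By finger size in both wrist views (about 2.1 px/mm), the real tips sit about 30 mm above the reported TCP. Opening again and probing further down with the force stop will settle it.

Run:
```python
from h import *
x,y=478.8,-372.8
bot.grip(0.80,40)
print(bot.movel([x,y,42],max_speed=20,threshold=3)); s=st()
look("wrist","w3")
```

```text
True
t 8.41 tcp [ 478.7 -372.8   49.4] F [0.2 0.3 2.6] op 0.802 gf 1.9
```

View pics/w3.png

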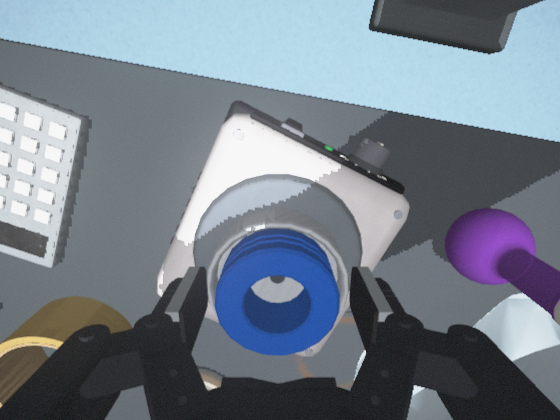

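Contact with the rim came at TCP 49.4, so the offset is confirmed. The ring sits between the fingers at (277,300). I'll raise 4 mm and grip.

Run:
```python
from h import *
x,y=478.8,-372.8
bot.movel([x,y,53.5],max_speed=40)
bot.grip(0.0,40); s=st()
if s["gripper_force"]>10:
    bot.movel([x,y,75],max_speed=60); st()
    bot.movel([x,y,130],max_speed=150); s=st()
    look("wrist","w4")
```

```text
t 8.99 tcp [ 478.6 -372.8   53.6] F [-1.2  0.2  2.9] op 0.651 gf 41.6
t 9.5 tcp [ 479.  -372.9   75.4] F [-0.1 -0.1 -0.8] op 0.649 gf 42.3
t 10.02 tcp [ 478.7 -372.7  129.5] F [ 0.6 -0.2 -0.2] op 0.647 gf 42.3
```

View pics/w4.png

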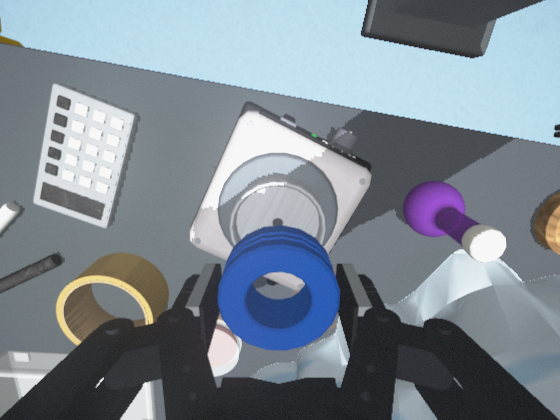

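The insert is held level at (278,285) and the cradle is empty. I'll carry it round in front of the cover at x = 400 and measure the rack by the plate outline and the blue rings.

```bash
cat >> h.py <<'E'
def plate(m,im):
    g=cv2.cvtColor(im,cv2.COLOR_BGR2HSV)
    k=(((g[...,2]>150)&(g[...,1]<60))|(cv2.inRange(g,*map(np.array,BLUE))>0)).astype(np.uint8)*255
    k=cv2.morphologyEx(k,cv2.MORPH_OPEN,np.ones((3,3)))
    out=[]
    for c in cv2.findContours(k,cv2.RETR_EXTERNAL,cv2.CHAIN_APPROX_NONE)[0]:
        if cv2.contourArea(c)<1000: continue
        P=np.array([onz(m,p,12)[:2] for p in c.reshape(-1,2)],np.float32)
        out.append((cv2.minAreaRect(P),cv2.boundingRect(c)))
    return out
E
python3 - <<'E'
from h import *
m=cam("top");print("top",[p for p in plate(m,cv2.imread("pics/top0.png")) if 150<p[0][0][1]<450])
bot.movel([400,-373,150],max_speed=250)
bot.movel([400,330,150],max_speed=280); s=st()
m,im=look("wrist","w5")
print("wrist",plate(m,im))
for (c,r),a,k in blobs(im,*BLUE,150): print("ring",np.round(c),round(r,1),a,[np.round(v,1) for v in ringfit(m,k,38,28)])
# held ring: top at tcp+50.5
for (c,r),a,k in blobs(im,*BLUE,2000): print("held",np.round(c),[np.round(v,1) for v in ringfit(m,k,s["tcp_pos"][2]+50.5,28)])
print("pred slim_near px",proj(m,[467,351,34]))
E
```

```text
top [(((509.811767578125, 304.89373779296875), (136.4932403564453, 175.112060546875), 9.364662170410156), (147, 205, 61, 55))]
t 13.2 tcp [400.1 329.3 150. ] F [-0.4  0.8 -0.3] op 0.65 gf 42.3
wrist [(((663.746337890625, 67.2114028930664), (63.288394927978516, 168.26524353027344), 84.54924011230469), (0, 299, 55, 111)), (((561.1683349609375, 91.26958465576172), (48.159210205078125, 49.810508728027344), 51.2784423828125), (20, 274, 46, 39)), (((511.74737548828125, 352.30767822265625), (164.77638244628906, 137.09222412109375), 1.0702292919158936), (214, 225, 126, 125)), (((498.7777099609375, 270.15728759765625), (104.34978485107422, 116.07734680175781), 9.768376350402832), (154, 223, 108, 87)), (((292.86053466796875, 452.0105895996094), (138.01609802246094, 129.95895385742188), 3.585481643676758), (355, 11, 153, 168)), (((292.1724548339844, 534.5751342773438), (172.780029296875, 80.3490982055664), 25.184139251708984), (471, 0, 89, 194))]
ring [181. 262.] 27.5 587.5 [array([482.5, 250.5]), np.float64(27.2), np.float64(2.9)]
ring [278. 289.] 63.1 11427.5 [array([545.2, 355.1]), np.float64(35.6), np.float64(8.9)]
held [278. 289.] [array([399.8, 330.1]), np.float64(27.7), np.float64(0.5)]
pred slim_near px [287.3596983  262.96613566]
```

Run:
```python
from h import *
bot.movel([467.5,352,120],max_speed=150); s=st()
m,im=look("wrist","w6")
q=proj(m,[468,352.3,34]);print("pred",q, "r px",np.linalg.norm(proj(m,[468,364.3,34])-q))
u,v=np.round(q).astype(int)
c=im[v-60:v+60,u-80:u+80];
c=cv2.resize(cv2.normalize(c,None,0,255,cv2.NORM_MINMAX),None,fx=5,fy=5,interpolation=3);cv2.imwrite("pics/w6c.png",c)
print(u-80,v-60)
for b in [blobs(im,*BLUE,150)]:
  for (cc,r),a,k in b: print("ring",np.round(cc),round(r,1),[np.round(x,1) for x in ringfit(m,k,38,28)],[np.round(x,1) for x in ringfit(m,k,s["tcp_pos"][2]+50.5,28)])
```

```text
t 13.92 tcp [466.9 351.6 119.8] F [-0.5 -0.3 -0.6] op 0.65 gf 42.3
pred [277.86272629 207.44843325] r px 14.091044517618677
198 147
ring [278. 290.] 63.0 [array([584.9, 372.8]), np.float64(34.5), np.float64(7.6)] [array([466.7, 352.3]), np.float64(27.7), np.float64(0.5)]
ring [151. 206.] 33.8 [array([483.6, 248.4]), np.float64(27.6), np.float64(0.7)] [array([469.2, 278.5]), np.float64(28.5), np.float64(2.3)]
```

View pics/w6c.png

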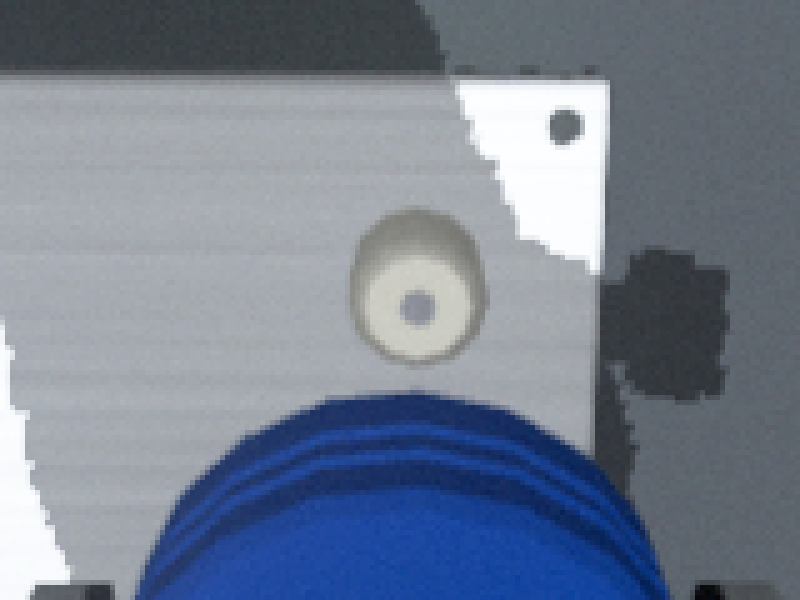

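The crop shows the free slim post, top centre at crop (417,307), which is image pixel (281,208). It lies slightly to +y of where I predicted. I'll correct, lower with force stop and release.

Run:
```python
from h import *
m=cam("wrist"); p=onz(m,(281.0,208.0),34); print(np.round(p,1))
s=bot.get_state(); held=np.array([466.7,352.3]); off=held-s["tcp_pos"][:2]
t=p[:2]-off; print(t)
assert np.hypot(*(p[:2]-[468,352.5]))<6
bot.movel([*t,30],max_speed=150); st()   # insert bottom ~54
hit=bot.movel([*t,-20],max_speed=25,threshold=4); s=st(); print(hit)
```

```text
[468.  355.1  34. ]
[468.08716505 354.53634551]
t 14.72 tcp [468.5 354.9  30.9] F [ 0.2  0.9 -0.7] op 0.644 gf 42.3
t 16.2 tcp [468.  354.5 -11.7] F [-1.2 -0.   3.4] op 0.649 gf 42.7
True
```

Run:
```python
from h import *
bot.grip(0.80,40)
bot.movel([468,354.5,50],max_speed=150); st()
bot.movel([450,300,80],max_speed=200)
m,im=look("wrist","w7")
R=[]
for (cc,r),a,k in blobs(im,*BLUE,150):
    f=ringfit(m,k,38,28);R.append(f);print("ring",np.round(cc),round(r,1),[np.round(x,1) for x in f])
c=min((f[0] for f in R),key=lambda c:np.hypot(*(c-[484.5,248.5])))
print(c); assert np.hypot(*(c-[484.5,248.5]))<5
bot.movel([*c,40],max_speed=200)
bot.movel([*c,-11],max_speed=80);st()
bot.grip(0,40);s=st()
if s["gripper_force"]>10 and s["opening"]>.5:
    bot.movel([*c,40],max_speed=60);s=st()
    m,im=look("wrist","w8")
    for (cc,r),a,k in blobs(im,*BLUE,150):
        print("ring",np.round(cc),round(r,1),[np.round(x,1) for x in ringfit(m,k,38,28)],[np.round(x,1) for x in ringfit(m,k,s["tcp_pos"][2]+49.5,28)])
```

```text
t 17.05 tcp [467.8 354.4  49.7] F [ 0.3  0.4 -0.7] op 0.804 gf 0.0
ring [200. 253.] 37.3 [array([479.9, 248.7]), np.float64(26.2), np.float64(3.3)]
ring [340. 288.] 70.8 [array([531., 364.]), np.float64(25.3), np.float64(4.7)]
[479.88067635 248.69776042]
t 18.87 tcp [480.2 248.9 -10.7] F [-0.3  0.4  0.4] op 0.801 gf 0.0
t 19.15 tcp [480.6 249.   -9.8] F [-1.2 -0.6  5.2] op 0.64 gf 41.4
t 20.15 tcp [479.5 248.6  39.7] F [ 0.1  1.2 -0.7] op 0.638 gf 41.8
ring [278. 290.] 62.0 [array([526.4, 257.3]), np.float64(30.7), np.float64(3.5)] [array([480.4, 249.3]), np.float64(27.6), np.float64(0.6)]
ring [450. 277.] 71.0 [array([487.2, 355.3]), np.float64(30.6), np.float64(9.4)] [array([453.5, 313. ]), np.float64(27.4), np.float64(7.9)]
```

Run:
```python
from h import *
bot.movel([400,249,150],max_speed=200)
bot.movel([400,-373,150],max_speed=280)
bot.movel([478.8,-372.8,140],max_speed=200); s=st()
m,im=look("wrist","w9")
q=proj(m,[479,-372.8,90]);R=np.linalg.norm(proj(m,[479,-337.8,90])-q);print("pred",q,"rpx outer",R, "floor",proj(m,[479,-372.8,78]),R*31/35)
for (cc,r),a,k in blobs(im,*BLUE,2000): print("held",[np.round(x,1) for x in ringfit(m,k,s["tcp_pos"][2]+48.3,28)])
u,v=np.round(q).astype(int)
c=im[v-60:v+60,u-80:u+80];c=cv2.resize(c,None,fx=5,fy=5,interpolation=3);cv2.imwrite("pics/w9c.png",c);print(u-80,v-60)
```

```text
t 23.96 tcp [ 478.2 -372.   139.6] F [ 0.5 -0.1 -0.3] op 0.639 gf 41.8
pred [275.90844215 221.58987019] rpx outer 46.73400971177357 floor [275.99304495 216.26253719] 41.39298003042802
held [array([ 480.3, -370.9]), np.float64(27.7), np.float64(0.5)]
196 162
```

View pics/w9c.png

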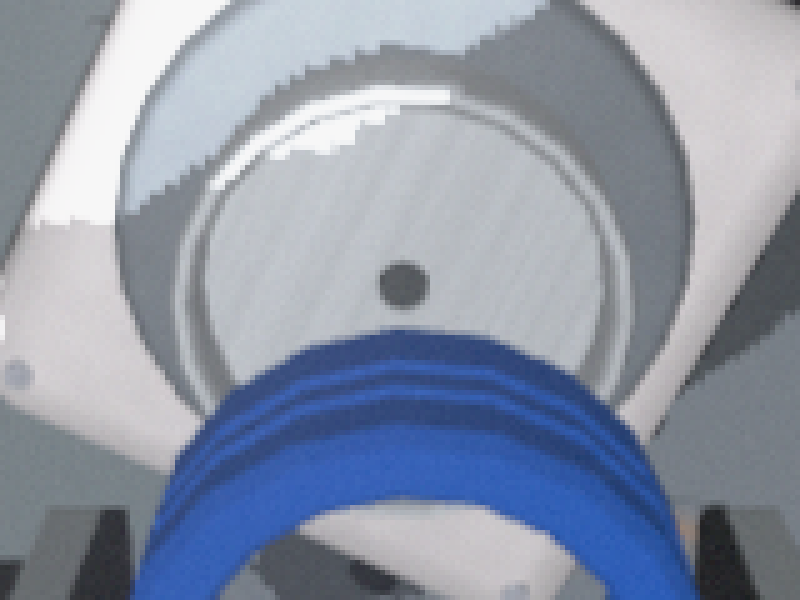

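The crop shows the empty cup, with its floor's centre hole at crop (403,284), image pixel (276.2,218.4). The held ring is level. I'll insert it now.

Run:
```python
from h import *
m=cam("wrist");p=onz(m,(276.2,218.4),78);print(np.round(p,1))
assert np.hypot(*(p[:2]-[479,-372.8]))<5
t=p[:2]-[1.5,0.9]
bot.movel([*t,80],max_speed=100);st()
hit=bot.movel([*t,50],max_speed=15,threshold=2.0);s=st();print(hit)
```

```text
[ 480.3 -372.5   78. ]
t 24.76 tcp [ 478.9 -373.8   80.5] F [ 0.1  0.2 -0.7] op 0.637 gf 41.8
t 26.21 tcp [ 478.8 -373.4   55.4] F [ 0.9 -0.8  3.1] op 0.64 gf 42.1
True
```

Run:
```python
from h import *
s=bot.get_state();t=s["tcp_pos"]
bot.grip(0.80,40)
bot.movel([t[0],t[1],150],max_speed=120)
bot.movel([430,-374,190],max_speed=200)
m,im=look("wrist","w10")
for (cc,r),a,k in blobs(im,*BLUE,500): print("cradle ring",[np.round(x,1) for x in ringfit(m,k,104,28)],[np.round(x,1) for x in ringfit(m,k,114,28)])
bot.movel([390,70,190],max_speed=280);st()
m,im=look("wrist","w11")
h=cv2.cvtColor(im,cv2.COLOR_BGR2HSV)
print("pred stopper",proj(m,[438,72,128.5]),"cork",proj(m,[438,70,28]))
k=((h[...,2]>150)&(h[...,1]<50)).astype(np.uint8)*255
for c in cv2.findContours(k,cv2.RETR_EXTERNAL,cv2.CHAIN_APPROX_NONE)[0]:
    (cc,r)=cv2.minEnclosingCircle(c)
    if cv2.contourArea(c)>150 and r<60: print("white",np.round(cc,1),round(r,1),[np.round(x,1) for x in ringfit(m,c,128.5,12)])
for (cc,r),a,c in blobs(im,(5,90,40),(25,255,255),150): print("amber/cork",np.round(cc,1),round(r,1),a,[np.round(x,1) for x in ringfit(m,c,28,38)])
```

```text
cradle ring [array([ 477.7, -371.6]), np.float64(26.5), np.float64(3.1)] [array([ 471.3, -372.1]), np.float64(26.1), np.float64(3.5)]
t 29.7 tcp [390.   69.5 189.9] F [ 0.  -0.3 -0.2] op 0.801 gf 0.0
pred stopper [270.26301003 270.48818991] cork [270.43031612 226.26696623]
white [276.5 313. ] 18.9 [array([482.6,  84.9]), np.float64(13.1), np.float64(1.5)]
white [236.5 334. ] 54.1 [array([544.2,  63.1]), np.float64(15.8), np.float64(5.0)]
white [504.5 289. ] 9.9 [array([418.5, 262.2]), np.float64(10.2), np.float64(4.3)]
white [  3.5 289. ] 11.5 [array([ 494.3, -136.9]), np.float64(11.4), np.float64(3.4)]
white [165.  271.5] 21.0 [array([452.4, -13.8]), np.float64(11.7), np.float64(2.2)]
white [271. 271.] 14.3 [array([437.7,  72.7]), np.float64(11.8), np.float64(0.4)]
white [ 64.  281.5] 54.9 [array([ 503.2, -124.2]), np.float64(13.7), np.float64(3.3)]
white [428.3 188.9] 11.9 [array([350.8, 171.1]), np.float64(10.3), np.float64(3.5)]
white [217.7 154. ] 11.8 [array([347. ,  23.8]), np.float64(12.0), np.float64(1.4)]
amber/cork [272.7 225.6] 32.8 2969.0 [array([434.8,  72.1]), np.float64(37.2), np.float64(1.6)]
amber/cork [127.6 216.7] 34.7 2564.0 [array([448.6, -80.6]), np.float64(36.5), np.float64(5.5)]
```

Run:
```python
from h import *
x,y=437.5,72.7
bot.grip(0.60,50)
bot.movel([x,y,120],max_speed=180)
print(bot.movel([x,y,43],max_speed=80,threshold=6));st()
bot.grip(0,50);s=st()
if s["opening"]>.1:
    bot.movel([x,y,80],max_speed=60);bot.movel([x,y,190],max_speed=180);s=st()
    m,im=look("wrist","w12"); h=cv2.cvtColor(im,cv2.COLOR_BGR2HSV)
    k=((h[...,2]>150)&(h[...,1]<50)).astype(np.uint8)*255
    z=s["tcp_pos"][2]-43+128.5; print("pred",proj(m,[*s["tcp_pos"][:2],z]))
    for c in cv2.findContours(k,cv2.RETR_EXTERNAL,cv2.CHAIN_APPROX_NONE)[0]:
        (cc,r)=cv2.minEnclosingCircle(c)
        if cv2.contourArea(c)>150 and r<60 and abs(cc[0]-278)<60: print("white",np.round(cc,1),round(r,1),[np.round(v,1) for v in ringfit(m,c,z,12)])
    for (cc,r),a,c in blobs(im,(5,90,40),(25,255,255),150): print("amber",np.round(cc,1),round(r,1),a,cv2.boundingRect(c))
    print("ball pred",proj(m,[*s["tcp_pos"][:2],s["tcp_pos"][2]-43+19.5+25.5]))
```

```text
False
t 31.79 tcp [438.   72.7  43.4] F [ 0.4 -0.6  0.5] op 0.597 gf 0.0
t 32.17 tcp [437.9  72.4  43.3] F [-0.2 -1.7  2.4] op 0.221 gf 48.6
t 33.7 tcp [436.8  72.7 189. ] F [ 1.  -0.5 -1.8] op 0.223 gf 48.7
pred [276.61455119 355.00226382]
white [278.2 358.9] 34.7 [array([436.4,  73.3]), np.float64(12.0), np.float64(0.9)]
amber [285.9 236.7] 85.4 8699.0 (235, 153, 86, 168)
amber [127.8 178. ] 33.4 2817.0 (95, 145, 67, 60)
ball pred [276.94510616 250.84123554]
```

Run:
```python
from h import *
bot.movel([390,72.7,190],max_speed=150)
bot.movel([390,-330,190],max_speed=250);st()
m,im=look("wrist","w13")
print("pred",proj(m,[480,-372.6,104]))
for (cc,r),a,k in blobs(im,*BLUE,300): print("ring",np.round(cc,1),round(r,1),a,cv2.boundingRect(k),[np.round(x,1) for x in ringfit(m,k,104,28)])
t,_=look("top","top1")
for (cc,r),a,k in blobs(_,*BLUE,100):
    if cc[1]>200: print("top",np.round(cc,1),round(r,1),a,np.round(onz(t,cc,30 if cc[0]<300 else 96)))
```

```text
t 35.98 tcp [ 390.  -328.9  190. ] F [-1.  -0.6 -0.3] op 0.227 gf 48.7
pred [213.93766291 289.72861504]
top [159.  244.5] 10.1 259.0 [472. 354.  30.]
top [414.7 232.1] 10.5 298.5 [ 481. -373.   96.]
top [156.1 224.1] 9.9 255.5 [533. 363.  30.]
```

From the top camera, the ring in the cradle sits where the first one did. `insert_small` is on the slim post and the spare has not moved. Next I'll seat the flask and press.

Run:
```python
from h import *
x,y=480.0,-372.6
bot.movel([400,-372.6,190],max_speed=150)
bot.movel([x,y,170],max_speed=120)
bot.movel([x,y,128],max_speed=80);st()
print(bot.movel([x,y,112],max_speed=12,threshold=2.5));s=st()
z=s["tcp_pos"][2]; print("contact z",z)
if z>112.5:
    for i in range(14):
        z-=1; bot.movel([x,y,z],max_speed=15); s=bot.get_state()
        print(round(s["tcp_pos"][2],1),np.round(s["contact_force"],1))
        if s["contact_force"][2]>14 or (z<104): break
```

```text
t 38.02 tcp [ 480.  -372.8  128.2] F [-0.3 -0.9 -0.5] op 0.229 gf 48.7
True
t 38.93 tcp [ 480.6 -372.7  116.6] F [ 1.4 -0.4  3.7] op 0.23 gf 48.9
contact z 116.63534750937038
115.9 [1.2 0.3 2. ]
114.8 [2.4 0.2 3.1]
113.8 [2.9 0.5 4.7]
112.8 [2.9 0.7 5.1]
111.9 [2.7 0.6 5.8]
111.1 [ 3.4 -0.2  6. ]
110.2 [ 2.8 -0.   6.5]
109.4 [2.5 0.1 8.1]
108.5 [2.5 1.6 9.3]
107.6 [2.6 1.1 9.4]
106.8 [2.5 1.5 8.4]
106.2 [ 1.9  1.4 11.9]
106.1 [ 1.1  2.7 16.4]
```

The force curve matches: contact at 116.6, spring travel to about 106.2, then the stop. I'll check uprightness and hand in.

Run:
```python
from h import *
bot.dwell(0.5);s=st();print(s["orientation"])
m,im=look("wrist","w14"); h=cv2.cvtColor(im,cv2.COLOR_BGR2HSV)
k=((h[...,2]>150)&(h[...,1]<50)).astype(np.uint8)*255
z=83+109
for c in cv2.findContours(k,cv2.RETR_EXTERNAL,cv2.CHAIN_APPROX_NONE)[0]:
    (cc,r)=cv2.minEnclosingCircle(c)
    if cv2.contourArea(c)>150 and abs(cc[0]-278)<40 and r<60: print("white",np.round(cc,1),round(r,1),[np.round(v,1) for v in ringfit(m,c,z,12)])
F=s["contact_force"][2]
if 9<F<30 and s["gripper_force"]>20 and s["tcp_pos"][2]<107.5: print(bot.sign_off())
```

```text
t 42.68 tcp [ 481.2 -373.1  106.1] F [ 1.6  2.4 17.6] op 0.228 gf 49.8
[ 3.14019746e+00 -1.91670025e-03 -2.96966736e+00]
white [278.1 356.1] 33.9 [array([ 479.7, -372.6]), np.float64(11.8), np.float64(0.5)]
white [278.3 229.1] 51.0 [array([ 437.8, -379.6]), np.float64(14.3), np.float64(0.7)]
the job is handed in; nothing more can be done
None
```

The inserts are swapped, and I handed the job in at about 43 s of the 70 s limit, with the larger flask held upright in the wide-bore insert and the cradle pressed to its bottom stop at about 17 N; the verdict wasn't shown.

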